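Put the homogeniser tools back in their colour-labelled cradles

TASK

Put the three dispersing tools away: each belongs in the rack cradle whose label has the colour of its coupling, lying down in both V notches with the coupling at the label end. The blue one was put back in the wrong cradle, so it must move to its own; the green cradle ends empty. Set the tools down gently rather than dropping them, and leave the bottles and the beaker standing where they are.

Things in the scene. Friction and masses are not known exactly. Their poses are not given: they have to be found in the camera images.
- tool_red: Dispersing tool with the red coupling. Origin on its axis at mid-length, x from coupling to head. Round steel shaft 16 mm thick, 120 mm long, between a hexagonal red coupling (28 mm across flats, 30 long, centred at x -75 mm) and a round steel head (28 mm, 30 long, at x +75). 185 mm overall, 0.16 kg, balanced at the origin. Starts flat on the table, axis 14 mm up.
- tool_red_coupling (a point): Centre of the red hexagonal coupling of that tool
- tool_yellow: Dispersing tool with the yellow coupling. Origin on its axis at mid-length, x from coupling to head. Round steel shaft 16 mm thick, 120 mm long, between a hexagonal yellow coupling (28 mm across flats, 30 long, centred at x -75 mm) and a round steel head (28 mm, 30 long, at x +75). 185 mm overall, 0.16 kg, balanced at the origin. Starts flat on the table, axis 14 mm up.
- tool_yellow_coupling (a point): Centre of the yellow hexagonal coupling of that tool
- tool_blue: Dispersing tool with the blue coupling. Origin on its axis at mid-length, x from coupling to head. Round steel shaft 16 mm thick, 120 mm long, between a hexagonal blue coupling (28 mm across flats, 30 long, centred at x -75 mm) and a round steel head (28 mm, 30 long, at x +75). 185 mm overall, 0.16 kg, balanced at the origin. Starts seated in a wrong cradle, coupling at the label end.
- tool_blue_coupling (a point): Centre of the blue hexagonal coupling of that tool
- cradle_red: Storage cradle with a red label, one of four alike on the rack. Origin: centre of its underside. A stored tool's shaft lies along x, its axis 52 mm above the origin, coupling at the -x end, where the sloping red label plate is (x -113 mm). Two white uprights (12 mm thick, at x -45 and +45 mm, 78 mm clear between, 58 mm high, 47 wide), each with an open-topped 90 degree V notch, mouth 35 mm wide. The seated shaft can slide 9 mm either way.
- cradle_yellow: Storage cradle with a yellow label, one of four alike on the rack. Origin: centre of its underside. A stored tool's shaft lies along x, its axis 52 mm above the origin, coupling at the -x end, where the sloping yellow label plate is (x -113 mm). Two white uprights (12 mm thick, at x -45 and +45 mm, 78 mm clear between, 58 mm high, 47 wide), each with an open-topped 90 degree V notch, mouth 35 mm wide. The seated shaft can slide 9 mm either way.
- cradle_blue: Storage cradle with a blue label, one of four alike on the rack. Origin: centre of its underside. A stored tool's shaft lies along x, its axis 52 mm above the origin, coupling at the -x end, where the sloping blue label plate is (x -113 mm). Two white uprights (12 mm thick, at x -45 and +45 mm, 78 mm clear between, 58 mm high, 47 wide), each with an open-topped 90 degree V notch, mouth 35 mm wide. The seated shaft can slide 9 mm either way.
- cradle_green: Storage cradle with a green label, one of four alike on the rack. Origin: centre of its underside. A stored tool's shaft lies along x, its axis 52 mm above the origin, coupling at the -x end, where the sloping green label plate is (x -113 mm). No tool here belongs to it; it ends empty. Uprights as on the others.
- rack: Fixed dark plate, 250 x 260 x 10 mm, on the table; origin at the centre of its underside. It carries four fixed cradles side by side along y, 60 mm apart, colours in a new order each time, all with x along the plate's x and undersides 10 mm above the table. Labels are on the -x side, towards the robot.
- stoppered_bottle: Bystander: small amber glass bottle with a glass stopper, 45 mm wide, 106 mm high, standing upright on the table; origin at the centre of its underside, z up. Leave alone.
- dropper: Bystander: white plastic dropper bottle with a green tip, 31 mm wide, 95 mm high, standing upright on the table; origin at the centre of its underside, z up. Leave alone.
- tall_bottle: Bystander: tall amber bottle with a screw cap, 53 mm wide, 138 mm high, standing upright on the table; origin at the centre of its underside, z up. Leave alone.
- glass_beaker: Bystander: small glass beaker, 46 mm wide, 58 mm high, standing upright on the table; origin at the centre of its underside, z up. Leave alone.

How it is judged (in metres and radians):
At the end, for the whole second after the job is handed in: Each of the red, yellow and blue tools lies at rest in the cradle of its own colour: shaft down in both notches (axis within 5 mm of its seated height and of the cradle's centre line, within 13 mm lengthwise, within 0.09 rad of the cradle's direction), coupling at the label end (x of tool_red in the frame of cradle_red between -0.013 and 0.013 m and y of tool_red in the frame of cradle_red between -0.005 and 0.005 m and z of tool_red in the frame of cradle_red between 0.047 and 0.057 m and angle between the x axis of tool_red and the x axis of cradle_red, either way round below 0.09 rad and x of tool_red_coupling in the frame of cradle_red below -0.05 m and linear speed of each of tool_red, tool_yellow, tool_blue below 0.02 m/s and x of tool_yellow in the frame of cradle_yellow between -0.013 and 0.013 m and y of tool_yellow in the frame of cradle_yellow between -0.005 and 0.005 m and z of tool_yellow in the frame of cradle_yellow between 0.047 and 0.057 m and angle between the x axis of tool_yellow and the x axis of cradle_yellow, either way round below 0.09 rad and x of tool_yellow_coupling in the frame of cradle_yellow below -0.05 m and x of tool_blue in the frame of cradle_blue between -0.013 and 0.013 m and y of tool_blue in the frame of cradle_blue between -0.005 and 0.005 m and z of tool_blue in the frame of cradle_blue between 0.047 and 0.057 m and angle between the x axis of tool_blue and the x axis of cradle_blue, either way round below 0.09 rad and x of tool_blue_coupling in the frame of cradle_blue below -0.05 m); the robot touches nothing.
It fails at once if a bottle or the beaker is moved more than 25 mm (distance of any of stoppered_bottle, dropper, tall_bottle, glass_beaker from where it was at the start of the episode above 0.025 m).
It fails at once if a bottle or the beaker is tipped (angle between any of stoppered_bottle, dropper, tall_bottle, glass_beaker's own z axis and vertical above 0.35 rad).
It fails at once if a tool is dropped or thrown (moves faster than 0.5 m/s with no finger on it, as after a fall of 13 mm) ((linear speed of tool_red above 0.5 m/s and contact force between the fingers and tool_red below 0.05 N) or (linear speed of tool_yellow above 0.5 m/s and contact force between the fingers and tool_yellow below 0.05 N) or (linear speed of tool_blue above 0.5 m/s and contact force between the fingers and tool_blue below 0.05 N)).
It also fails if it takes over 72 s, if anything falls off the work surface, if the arm or the gripper's body presses on something with over 40 N, if the wrist force passes 120 N, or if a joint passes its speed limit or range.

ROBOT

A 6-joint arm with a two-finger parallel gripper is mounted at the origin on a cart in front of the work surface, level with it; the furniture and walls round the work are solid. World frame = base frame: x ahead of the robot, y to its left, z up, the work surface at z = 0. Lengths are in mm, angles in rad, forces in N, time in s.
With the tool pointing down it reaches from about 275 to 750 mm from the base axis. Payload 10.2 kg.
Tool frame: the origin (TCP) lies between the finger pads; the fingertips stand 11 mm ahead of it and the grasp point (between the pads) lies 8 mm behind it; z points along the fingers, y is the line along which they close (so a half turn about z gives the same grasp; the last joint's range is limited). The gripper opens to 85 mm and grips with 20 to 120 N. Pads are 22 mm wide; open, the fingers measure 114 mm over their backs; the gripper's body (76 mm by 85 mm) begins 54 mm behind the grasp point. The pads swing forward as they close: fully open they stand 13 mm farther back than shut.
Start: joints at [-1.547, 0.313, 1.498, -0, 1.331, -0.223], TCP at [128.245, -509.102, 242.294] pointing down, gripper open.
Joint ranges: [-2.94, 2.94], [-0.97, 2.17], [0.19, 2.56], [-1.23, 4.37], [0.02, 3.11], [-2.88, 2.88]. Speed limits (rad/s): [2.39, 2.39, 3.01, 3.14, 3.14, 3.14].

INTERFACE

Orientations are given as a unit quaternion [w, x, y, z].
In Python, from rig import sense, eyes, finish_job gives the robot as it stands.
- The arm moves only by the shell command python3 -m jog 'ROWS' [FORCE]. ROWS is JSON, a list of rows, each a list of 7 numbers: the shift along the tool's x, y, z in m, then the turn, a rotation vector about the tool's x, y, z in rad, then the finger opening in m, from 0 to 0.0854. In form: [[dx, dy, dz, rx, ry, rz, gripper], ...]. A call has 1 to 5 rows; each row shifts and turns the commanded pose from where the row before left it, along the tool's axes as they then stand; what a row does not reach is not made up. A row lasts 1/10 s, in which the tool goes at most 50 mm and 8.59 degrees, less where a joint would pass 70% of its speed; a pose out of reach is approached as far as the arm can. A call is refused whole if a number of a shift passes 0.05 or a number of a turn 0.15, either way. A call with a gripper value outside its range is refused whole. The fingers move at their own pace and stop on an object; FORCE is the grip in N (left out, the last holds). Time passes only in rows, so rows that do not move let the fingers close. It gives the time, the measured TCP pose, the force, the opening and the grip force at its end, in the units of the state.
- sense(): the state, without advancing time (a new reading comes with each control period).
- eyes.capture(name): name is "scene" or "top" or "wrist"; returns the picture (384x512x3 uint8, red, green, blue); there is no depth.
- eyes.calibration(name): a dict with "fx", "fy", "cx", "cy" (pixels), "cam_to_world" (4x4, takes a point from camera to world coordinates); the wrist camera has in their place "mount" (4x4, takes a point from camera to tool coordinates, whose origin is the TCP and whose axes are the flange's). Camera axes: x right, y down, z forward; pixel columns grow to the right and rows downward; lengths in mm; the calibration is good to about 2 mm. A picture is of the moment at which its call begins: read the wrist's pose just before it. calibration takes no time and is no camera call.
- finish_job(): hands the job in; it is judged then, once.
The state is a dict: "time_s": time; "joints": joint angles; "dq": joint speeds; "tau": joint torques, N m; "eef_pos": TCP position; "ee_rot": TCP orientation; "force": force on the tool from outside, world axes, zero at the start; "wrist_torque": the same for the moment, N m; "grip_width": opening from 0.0 (shut) to 1.0 (fully open); "grip_force": force on a finger pad.
Only numpy, scipy, OpenCV 4.12 (cv2) and the standard library are available. Lean on these libraries where they do the work, as an engineer would, in place of code of your own. Each camera call takes 0.05 s, during which the arm holds its last target. There are 200 camera calls.

## Working session

There is one attempt and no reset: what is moved stays moved. The work goes in short steps, Python scripts to look and compute and a shell command to move; the robot and the scene stay as the last step left them, time stands still between calls to the robot, and variables do not carry over. Pictures are saved under pics/ and viewed, at most 10 in all, crops included, and the job is handed in when it is done.

```bash
mkdir -p pics; python3 - <<'E'
from rig import sense, eyes
import cv2,numpy as np
for n in ("top","scene"):
    im=eyes.capture(n); cv2.imwrite(f"pics/{n}0.png",cv2.resize(im[:,:,::-1],(800,600),interpolation=cv2.INTER_CUBIC)); cv2.imwrite(f"pics/{n}_raw.png",im[:,:,::-1])
    print(n,{k:np.round(v,3).tolist() for k,v in eyes.calibration(n).items()})
print({k:np.round(v,3).tolist() for k,v in eyes.calibration("wrist").items()})
print(sense())
E
```

```text
top {'fx': 444.552, 'fy': 444.552, 'cx': 262.131, 'cy': 193.78, 'cam_to_world': [[-0.004, -0.982, 0.191, 303.743], [-1.0, 0.004, 0.0, 1.145], [-0.001, -0.191, -0.982, 1366.511], [0.0, 0.0, 0.0, 1.0]]}
scene {'fx': 405.93, 'fy': 405.93, 'cx': 254.57, 'cy': 190.697, 'cam_to_world': [[-0.774, -0.474, 0.42, 14.029], [-0.633, 0.594, -0.496, 631.086], [-0.014, -0.65, -0.76, 1038.195], [0.0, 0.0, 0.0, 1.0]]}
{'fx': 292.541, 'fy': 292.541, 'cx': 256.991, 'cy': 193.584, 'mount': [[0.001, -0.95, -0.312, 79.346], [1.0, 0.0, 0.001, 0.539], [-0.001, -0.312, 0.95, -132.721], [0.0, 0.0, 0.0, 1.0]]}
{'time_s': 0.1, 'joints': array([-1.54740941e+00,  3.13359387e-01,  1.49836257e+00, -2.12068301e-05,
        1.33097742e+00, -2.23398528e-01]), 'dq': array([-7.44593181e-04, -7.44851393e-04, -2.16543929e-03,  7.95607947e-04,
       -3.01329163e-05, -4.71899842e-04]), 'tau': array([ 3.41371560e-03, -4.12904871e+01, -2.60137868e+01, -2.03473483e-04,
        3.04136505e-03,  2.98759119e-05]), 'eef_pos': array([ 128.23002311, -508.87754107,  241.80947581]), 'ee_rot': array([-5.51627576e-04,  9.92396310e-01,  1.23082320e-01,  4.50003330e-05]), 'force': array([-0.00977095,  0.13864505, -0.37802412]), 'wrist_torque': array([-0.00251566,  0.03752868, -0.01680838]), 'grip_force': 0.0, 'grip_width': 1.003094665569002}
```

View pics/top0.png

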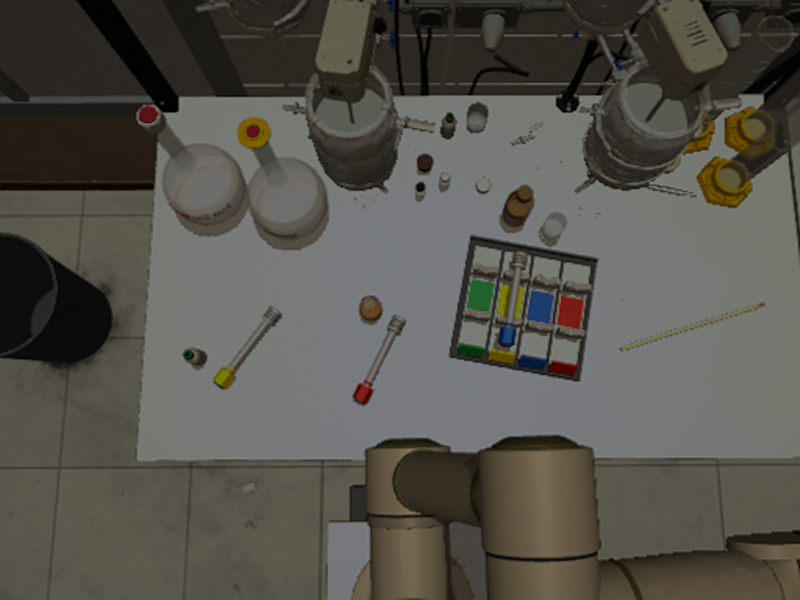

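View pics/scene0.png

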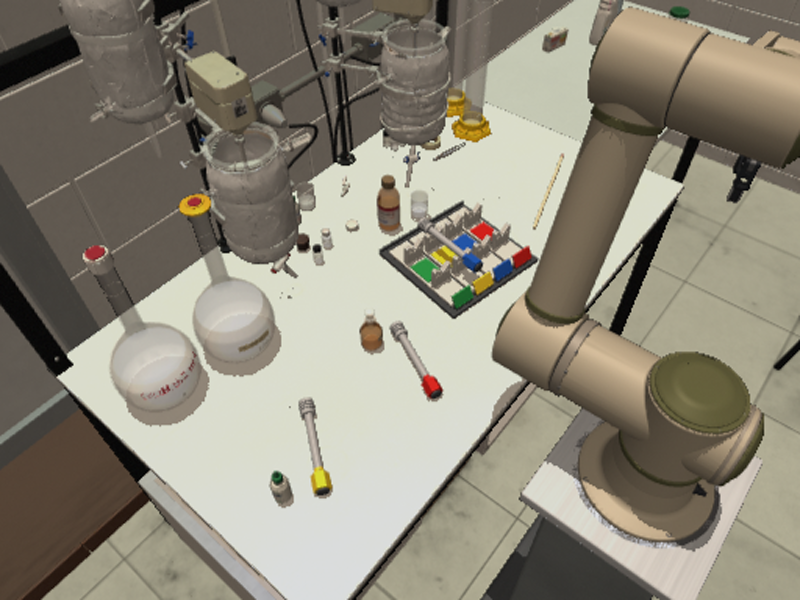

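The top view (800x600 picture) shows:
- **Rack:** plate corners at about (471,236), (597,259), (579,381) and (450,357). The cradle order from the left (+y) is green, yellow, blue, red.
- **Blue tool:** in the yellow cradle, from (507,346) to (519,254).
- **Red tool:** coupling at (362,397), head at (397,320).
- **Yellow tool:** coupling at (224,380), head at (273,314).
- **Bystanders:** the stoppered bottle is near the red tool's head, and the dropper is near the yellow coupling.

```bash
cat > h.py <<'E'
import numpy as np, cv2
from scipy.spatial.transform import Rotation as R
from rig import sense, eyes
def toolT(s):
    q=np.asarray(s["ee_rot"]); T=np.eye(4); T[:3,:3]=R.from_quat([*q[1:],q[0]]).as_matrix(); T[:3,3]=s["eef_pos"]; return T
def p2w(uv,z,c,T):
    uv=np.asarray(uv,float); d=T[:3,:3]@np.array([(uv[0]-c["cx"])/c["fx"],(uv[1]-c["cy"])/c["fy"],1]); o=T[:3,3]
    return o+d*(z-o[2])/d[2]
def top(uv,z): 
    c=eyes.calibration("top"); return p2w(np.asarray(uv)/1.5625,z,c,np.array(c["cam_to_world"]))
def plan(xy,yaw,z):
    """shift (tool axes, m) to TCP xy(mm),z, and yaw turn so tool y is perpendicular to axis direction yaw"""
    s=sense(); T=toolT(s); d=T[:3,:3].T@(np.array([*xy,z])-T[:3,3])/1000
    x=T[:3,0]; cur=np.arctan2(x[1],x[0]); a=(yaw-cur+np.pi/2)%np.pi-np.pi/2
    print("t",s["time_s"],"tcp",T[:3,3].round(1),"z",T[:3,2].round(4),"tool x yaw",cur.round(4),"shift(tool)",d.round(4),"world turn about up",a.round(4),"=> rz tool",(-a).round(4),"j6",s["joints"][5].round(3))
def snap(name,scale=1.5625):
    s=sense(); im=eyes.capture("wrist"); cv2.imwrite(f"pics/{name}.png",cv2.resize(im[:,:,::-1],(800,600),interpolation=cv2.INTER_CUBIC)); np.save(f"pics/{name}.npy",toolT(s))
def wr(name,uv,z):
    c=eyes.calibration("wrist"); return p2w(np.asarray(uv)/1.5625,z,c,np.load(f"pics/{name}.npy")@np.array(c["mount"]))
E
python3 - <<'E'
from h import *
cs=[top(p,10) for p in [(471,236),(597,259),(579,381),(450,357)]]
for c in cs: print(c.round(0))
print("sides",[np.linalg.norm(cs[i]-cs[i-1]).round(0) for i in range(4)],"ctr",np.mean(cs,0).round(1))
ax=(cs[0]+cs[1]-cs[2]-cs[3]); print("rack yaw",np.arctan2(ax[1],ax[0]))
for n,a,b,z in [("blue",(507,346),(519,254),62),("red",(359.5,402),(399.5,317),14),("yel",(220,386),(277,309),14)]:
    A,B=top(a,z),top(b,z); d=B-A; print(n,A.round(0),B.round(0),"mid",((A+B)/2).round(1),"len",np.linalg.norm(d).round(1),"yaw",np.arctan2(d[1],d[0]).round(3))
for n,p,z in [("stop",(371,318),0),("drop",(199,362),0),("tall",(516,222),0),("beak",(551,238),0)]: print(n,top(p,z).round(0))
E
```

```text
[ 705. -123.   10.]
[ 656. -376.   10.]
[ 411. -328.   10.]
[459. -77.  10.]
sides [np.float64(250.0), np.float64(257.0), np.float64(249.0), np.float64(255.0)] ctr [ 557.7 -226.    10. ]
rack yaw -0.19077645956797734
blue [ 473. -182.   62.] [ 653. -211.   62.] mid [ 563.2 -196.5   62. ] len 181.8 yaw -0.159
red [372.  99.  14.] [538.  22.  14.] mid [455.1  60.4  14. ] len 183.3 yaw -0.436
yel [404. 370.  14.] [555. 264.  14.] mid [479.5 317.1  14. ] len 184.6 yaw -0.609
stop [539.  79.   0.]
drop [452. 417.   0.]
tall [ 737. -217.    0.]
beak [ 703. -287.    0.]
```

```bash
python3 -m jog '[[0,0,0,0,0,0.1457,0.085],[0,0,0,0,0,0.1457,0.085],[0,0,0,0,0,0.1457,0.085],[0.03,-0.03,0,0,0,0,0.085],[0.0333,-0.035,0,0,0,0,0.085]]'
python3 -m jog '[[0.0333,-0.035,0,0,0,0,0.085],[0.0333,-0.035,0,0,0,0,0.085],[0.0333,-0.035,0,0,0,0,0.085],[0.0333,-0.035,0,0,0,0,0.085],[0.0333,-0.035,0,0,0,0,0.085]]'
python3 -m jog '[[0.0333,-0.035,0,0,0,0,0.085],[0.0333,-0.035,0,0,0,0,0.085],[0.0333,-0.035,0,0,0,0,0.085],[0.0333,-0.035,0,0,0,0,0.085],[0,0,0,0,0,0,0.085]]'
python3 -c "
from h import *
snap('w1'); plan((560,-200),-0.19,242)"
```

```text
time_s: 0.6
eef_pos: [202.8, -456.9, 241.7]
ee_rot: [-0.0, 0.995, -0.097, -0.0]
force: [-0.3, 0.2, 0.6]
grip_width: 0.992
grip_force: 0.0
time_s: 1.1
eef_pos: [400.6, -315.4, 242.2]
ee_rot: [-0.0, 0.995, -0.095, -0.0]
force: [0.2, -1.4, 1.2]
grip_width: 0.997
grip_force: 0.0
time_s: 1.6
eef_pos: [559.5, -200.9, 241.2]
ee_rot: [-0.001, 0.996, -0.092, -0.0]
force: [-1.3, -0.3, -0.2]
grip_width: 0.996
grip_force: 0.0
t 1.65 tcp [ 557.7 -202.8  241.3] z [-1.2e-03  8.0e-04 -1.0e+00] tool x yaw -0.1866 shift(tool) [ 0.0017 -0.0031 -0.0007] world turn about up -0.0034 => rz tool 0.0034 j6 1.211
```

View pics/w1.png

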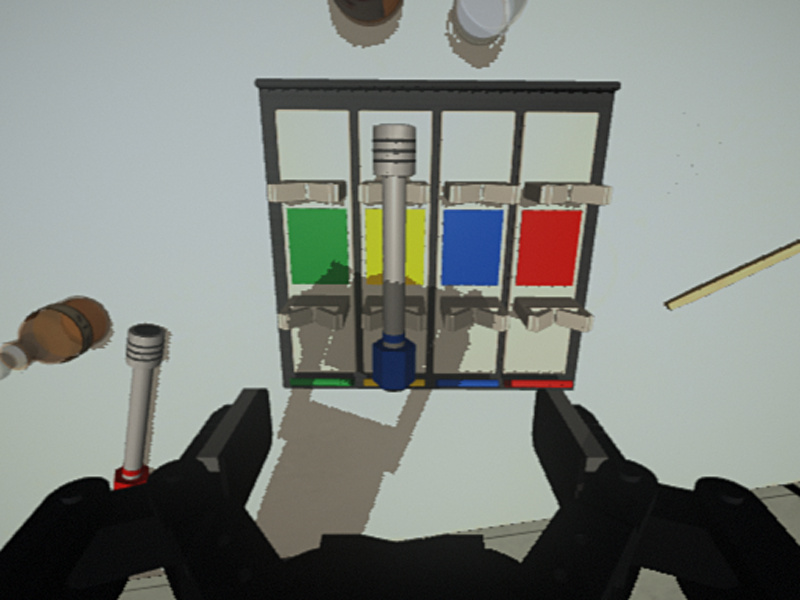

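The wrist view shows the rack square to the gripper with cradles in the order green, yellow, blue, red. The plate corners are at about (258,82), (619,82), (576,388) and (284,388). The blue tool runs from its coupling end at (394,388) to its head end at (394,125). The near notch centres are at about (319,318) for green, (477,320) for blue and (556,320) for red.

```bash
python3 - <<'E'
from h import *
w=lambda uv,z: wr('w1',uv,z)
cs=[w(p,10) for p in [(257,82),(620,82),(576,388),(284,388)]]
for c in cs: print(c.round(1))
print("sides",[np.linalg.norm(cs[i]-cs[i-1]).round(1) for i in range(4)],"ctr",np.mean(cs,0).round(1))
a=cs[0]-cs[3]; b=cs[1]-cs[2]; print("yaw sides",np.arctan2(a[1],a[0]),np.arctan2(b[1],b[0])); d=cs[3]-cs[2]; e=cs[0]-cs[1]; print("yaw ends",np.arctan2(d[1],d[0])-np.pi/2,np.arctan2(e[1],e[0])-np.pi/2)
A,B=w((394,365),62),w((394,150),62); d=B-A; print("blue axis pts",A.round(1),B.round(1),np.arctan2(d[1],d[0]))
A,B=w((394,342),62),w((394,175),62); print("shaft ends",A.round(1),B.round(1),np.linalg.norm(A-B).round(1))
C=np.mean(cs,0)[:2]; yaw=-0.19
ux=np.array([np.cos(yaw),np.sin(yaw)]); uy=np.array([-ux[1],ux[0]])
for n,p,z in [("g near",(319,318),62),("b near",(477,320),62),("r near",(556,320),62),("b far",(483,190),62),("r far",(569,192),62),("g far",(308,188),62),("g patch",(318,247),13),("b patch",(472,247),13),("r patch",(549,248),13),("bluemid",(394,250),62),("rhead",(148,328),28),("rcoup",(131,478),28),("blue lo",(394,365),62),("blue hi",(394,150),62)]:
    q=w(p,z); r=q[:2]-C; print(n,q.round(1),"rack frame",(r@ux).round(1),(r@uy).round(1))
E
```

```text
[ 704.4 -122.5   10. ]
[ 656.2 -380.6   10. ]
[ 412.6 -332.9   10. ]
[460.4 -76.6  10. ]
sides [np.float64(248.2), np.float64(262.6), np.float64(248.2), np.float64(260.7)] ctr [ 558.4 -228.1   10. ]
yaw sides -0.18597027566923702 -0.19364048116275412
yaw ends -0.1844270294774788 -0.1844524165362631
blue axis pts [ 489.4 -183.    62. ] [ 640.  -211.9   62. ] -0.18959838114304498
shaft ends [ 507.8 -186.5   62. ] [ 624.7 -208.9   62. ] 119.0
g near [ 536.3 -136.5   62. ] rack frame -39.0 85.8
b near [ 513.7 -249.1   62. ] rack frame -39.9 -29.0
r near [ 503.2 -305.6   62. ] rack frame -39.6 -86.5
b far [ 604.4 -265.3   62. ] rack frame 52.1 -27.8
r far [ 592.6 -321.4   62. ] rack frame 51.2 -85.1
g far [ 627.  -151.3   62. ] rack frame 52.8 88.4
g patch [ 579.3 -137.6   13. ] rack frame 3.4 92.9
b patch [ 556.7 -258.6   13. ] rack frame 4.1 -30.2
r patch [ 544.6 -319.    13. ] rack frame 3.6 -91.8
bluemid [ 575.5 -199.5   62. ] rack frame 11.4 31.4
rhead [542.3  10.7  28. ] rack frame -60.9 231.5
rcoup [405.7  77.7  28. ] rack frame -207.7 271.5
blue lo [ 489.4 -183.    62. ] rack frame -76.3 31.3
blue hi [ 640.  -211.9   62. ] rack frame 77.0 31.4
```

```bash
python3 -m jog '[[0.0072,-0.0065,0.03,0,0,0,0.045],[0,0,0.045,0,0,0,0.045],[0,0,0.045,0,0,0,0.045],[0,0,0,0,0,0,0.045],[0,0,0,0,0,0,0.045]]' 40
python3 -c "
from h import *
plan((566,-198),-0.188,54)"
```

```text
time_s: 2.15
eef_pos: [564.7, -200.5, 123.5]
ee_rot: [0.0, 0.995, -0.095, 0.0]
force: [-0.5, -0.1, 0.6]
grip_width: 0.527
grip_force: 0.0
t 2.15 tcp [ 564.7 -200.5  123.5] z [ 2.e-04 -2.e-04 -1.e+00] tool x yaw -0.1913 shift(tool) [ 0.0008 -0.0027  0.0695] world turn about up 0.0033 => rz tool -0.0033 j6 1.226
```

```bash
python3 -m jog '[[0.001,-0.0025,0.03,0,0,0,0.045],[0,0,0.03,0,0,0,0.045],[0,0,0.01,0,0,0,0.045],[0,0,0,0,0,0,0.045],[0,0,0,0,0,0,0.02]]' 40
python3 -m jog '[[0,0,0,0,0,0,0.0],[0,0,0,0,0,0,0],[0,0,0,0,0,0,0],[0,0,0,0,0,0,0],[0,0,0,0,0,0,0.0]]' 40
python3 -c "
from h import *
plan((566,-198),-0.188,54)"
```

```text
time_s: 2.65
eef_pos: [567.4, -198.1, 54.7]
ee_rot: [0.001, 0.995, -0.095, 0.002]
force: [0.2, 0.4, -0.2]
grip_width: 0.372
grip_force: 0.0
time_s: 3.15
eef_pos: [567.5, -196.5, 54.5]
ee_rot: [-0.0, 0.995, -0.095, 0.002]
force: [1.7, 6.2, 6.2]
grip_width: 0.172
grip_force: 39.0
t 3.15 tcp [ 567.5 -196.5   54.5] z [ 3.3e-03  5.0e-04 -1.0e+00] tool x yaw -0.1902 shift(tool) [-0.0012  0.0018  0.0005] world turn about up 0.0022 => rz tool -0.0022 j6 1.231
```

```bash
python3 -m jog '[[0,0,-0.015,0,0,0,0],[0,0,-0.025,0,0,0,0],[0,0.03,0,0,0,0,0],[0,0.03,0,0,0,0,0],[0,0,0,0,0,0,0]]' 40
python3 -m jog '[[0,0,0,0,0,0,0],[0,0,0,0,0,0,0]]' 40
python3 -c "
from h import *
plan((556.2,-255.4),-0.189,54.5)"
```

```text
time_s: 3.65
eef_pos: [554.6, -259.8, 94.0]
ee_rot: [0.001, 0.995, -0.097, 0.001]
force: [0.7, 0.9, -2.1]
grip_width: 0.173
grip_force: 39.3
time_s: 3.85
eef_pos: [555.1, -255.7, 92.9]
ee_rot: [0.0, 0.996, -0.095, 0.0]
force: [0.3, -1.1, -1.9]
grip_width: 0.171
grip_force: 39.3
t 3.85 tcp [ 555.1 -255.7   92.9] z [ 3.e-04 -1.e-04 -1.e+00] tool x yaw -0.1898 shift(tool) [ 0.001  -0.0005  0.0384] world turn about up 0.0008 => rz tool -0.0008 j6 1.137
```

Good; lower gently.

```bash
python3 -m jog '[[0.001,0,0.015,0,0,0,0],[0,0,0.012,0,0,0,0],[0,0,0.006,0,0,0,0],[0,0,0.003,0,0,0,0],[0,0,0,0,0,0,0]]' 40
python3 -m jog '[[0,0,0.002,0,0,0,0],[0,0,0,0,0,0,0],[0,0,0,0,0,0,0]]' 40
python3 -c "
from h import *
plan((556.2,-255.4),-0.189,54.5)"
```

```text
time_s: 4.35
eef_pos: [555.9, -256.2, 55.9]
ee_rot: [-0.0, 0.995, -0.095, -0.0]
force: [0.5, 0.5, -2.2]
grip_width: 0.171
grip_force: 39.4
time_s: 4.65
eef_pos: [556.4, -256.3, 55.5]
ee_rot: [0.0, 0.995, -0.095, 0.001]
force: [-1.5, 3.9, 5.9]
grip_width: 0.174
grip_force: 40.1
t 4.65 tcp [ 556.4 -256.3   55.5] z [ 1.3e-03 -4.0e-04 -1.0e+00] tool x yaw -0.1902 shift(tool) [-0.0004 -0.0009  0.001 ] world turn about up 0.0012 => rz tool -0.0012 j6 1.138
```

```bash
python3 -m jog '[[0,0,0,0,0,0,0.022],[0,0,0,0,0,0,0.03],[0,0,0,0,0,0,0.045],[0,0,-0.02,0,0,0,0.045],[0,0,-0.045,0,0,0,0.045]]' 40
python3 -m jog '[[0,0,-0.045,0,0,0,0.06],[0,0,-0.045,0,0,0,0.06],[-0.033,-0.035,0,0,0,0.14,0.06],[-0.028,-0.04,0,0,0,0.14,0.06],[-0.022,-0.044,0,0,0,0.14,0.06]]' 40
python3 -c "
from h import *
plan((480,317),-0.609,200)"
```

```text
time_s: 5.15
eef_pos: [554.4, -255.6, 116.8]
ee_rot: [-0.002, 0.995, -0.095, -0.003]
force: [0.1, -0.4, -0.3]
grip_width: 0.524
grip_force: 0.0
time_s: 5.65
eef_pos: [515.6, -119.5, 209.7]
ee_rot: [0.0, 0.953, -0.303, 0.0]
force: [1.4, 0.3, 0.1]
grip_width: 0.706
grip_force: 0.0
t 5.65 tcp [ 515.6 -119.5  209.7] z [ 3.e-04 -4.e-04 -1.e+00] tool x yaw -0.616 shift(tool) [-0.2813 -0.3356  0.0095] world turn about up 0.007 => rz tool -0.007 j6 1.738
```

```bash
python3 -m jog '[[-0.03,-0.036,0,0,0,0,0.06],[-0.03,-0.036,0,0,0,0,0.06],[-0.03,-0.036,0,0,0,0,0.06],[-0.03,-0.036,0,0,0,0,0.06],[-0.03,-0.036,0,0,0,0,0.06]]'
python3 -m jog '[[-0.03,-0.036,0,0,0,0,0.06],[-0.03,-0.036,0,0,0,0,0.06],[-0.03,-0.036,0,0,0,0,0.06],[-0.03,-0.036,0,0,0,0,0.06],[0,0,0,0,0,0,0.06]]'
python3 -m jog '[[0,0,0,0,0,0,0.06],[0,0,0,0,0,0,0.06]]'
python3 -c "
from h import *
snap('w2'); plan((480,317),-0.609,200)"
```

```text
time_s: 6.15
eef_pos: [496.4, 114.8, 209.5]
ee_rot: [-0.0, 0.954, -0.3, 0.0]
force: [1.2, 0.1, -0.9]
grip_width: 0.705
grip_force: 0.0
time_s: 6.65
eef_pos: [479.4, 304.1, 209.1]
ee_rot: [-0.001, 0.955, -0.297, -0.0]
force: [-0.1, -0.5, -0.1]
grip_width: 0.699
grip_force: 0.0
time_s: 6.85
eef_pos: [480.9, 298.9, 209.3]
ee_rot: [0.0, 0.954, -0.3, 0.0]
force: [-0.4, -0.5, -0.3]
grip_width: 0.702
grip_force: 0.0
t 6.9 tcp [481.  298.6 209.4] z [ 1.e-04 -2.e-04 -1.e+00] tool x yaw -0.6099 shift(tool) [-0.0113 -0.0145  0.0094] world turn about up 0.0009 => rz tool -0.0009 j6 2.53
```

View pics/w2.png

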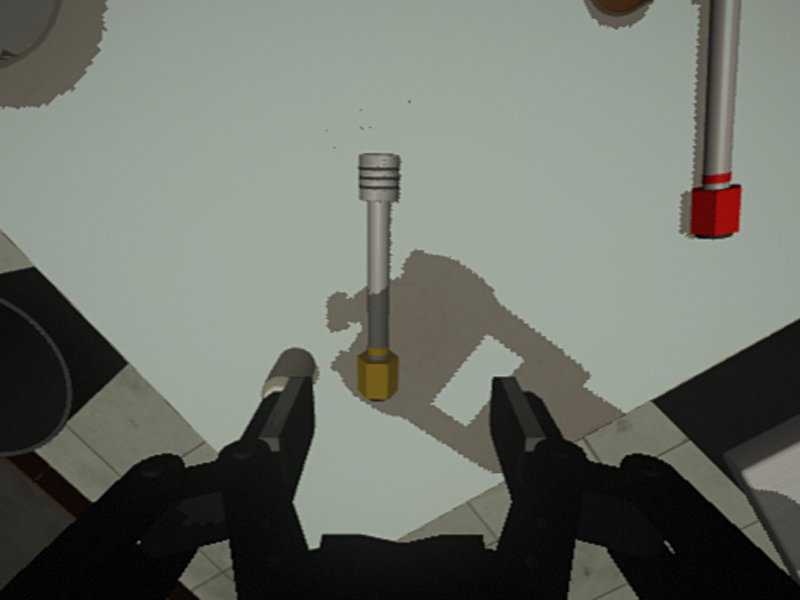

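The yellow tool is nearly vertical in the picture. The head is centred at (379.5,178) with its far end at y=154. The coupling is centred at (378,376) with its end at y=400. The shaft runs from y=200 to y=350 or so.

```bash
python3 - <<'E'
from h import *
w=lambda uv,z: wr('w2',uv,z)
A,B=w((378,376),14),w((379.5,178),14); d=B-A; yaw=np.arctan2(d[1],d[0]); print(A,B,"len (150)",np.linalg.norm(d),"yaw",yaw)
C,D=w((378,400),14),w((379.5,154),16); print("ends (185)",np.linalg.norm(C-D),(C+D)/2)
S,H=w((379,353),14),w((379,200),18); print("shaft",S,H,np.linalg.norm(S-H),(S+H)/2)
plan((C+D)[:2]/2,yaw,14)
E
```

```text
[417.90171811 364.07797566  14.        ] [540.94257752 274.06601802  14.        ] len (150) 152.4506661231337 yaw -0.6315956678621594
ends (185) 189.92035046685234 [477.04874843 320.73900473  15.        ]
shaft [433.67992316 351.73420837  14.        ] [529.2159257  282.71451672  18.        ] 117.92728953594526 [481.44792443 317.22436255  16.        ]
t 6.9 tcp [481.  298.6 209.4] z [ 1.e-04 -2.e-04 -1.e+00] tool x yaw -0.6099 shift(tool) [-0.0159 -0.0159  0.1954] world turn about up -0.0217 => rz tool 0.0217 j6 2.53
```

```bash
python3 -m jog '[[-0.0126,-0.0155,0.03,0,0,0.015,0.06],[0,0,0.045,0,0,0,0.06],[0,0,0.045,0,0,0,0.06],[0,0,0.03,0,0,0,0.05],[0,0,0,0,0,0,0.05]]'
python3 -m jog '[[0,0,0,0,0,0,0.05],[0,0,0,0,0,0,0.05]]'
python3 -c "
from h import *
plan((479.5,318.5),-0.625,14)"
```

```text
time_s: 7.4
eef_pos: [477.6, 317.7, 55.8]
ee_rot: [0.002, 0.952, -0.308, -0.003]
force: [0.2, -0.6, 0.2]
grip_width: 0.585
grip_force: 0.0
time_s: 7.6
eef_pos: [480.5, 319.7, 61.6]
ee_rot: [-0.001, 0.952, -0.307, 0.001]
force: [-0.2, -0.6, 0.2]
grip_width: 0.588
grip_force: 0.0
t 7.6 tcp [480.5 319.7  61.6] z [ 0.0035  0.0014 -1.    ] tool x yaw -0.624 shift(tool) [-0.0002  0.0017  0.0476] world turn about up -0.001 => rz tool 0.001 j6 2.579
```

```bash
python3 -m jog '[[0,0.0015,0.025,0,0,0,0.05],[0,0,0.015,0,0,0,0.05],[0,0,0.006,0,0,0,0.05],[0,0,0,0,0,0,0.05],[0,0,0,0,0,0,0.02]]' 40
python3 -m jog '[[0,0,0,0,0,0,0],[0,0,0,0,0,0,0],[0,0,0,0,0,0,0],[0,0,0,0,0,0,0],[0,0,0,0,0,0,0]]' 40
python3 -c "
from h import *
plan((480,319),-0.625,14)"
```

```text
time_s: 8.1
eef_pos: [478.8, 318.7, 14.1]
ee_rot: [-0.0, 0.952, -0.307, 0.0]
force: [-0.1, -0.4, 0.1]
grip_width: 0.434
grip_force: 0.0
time_s: 8.6
eef_pos: [478.8, 318.8, 14.2]
ee_rot: [-0.001, 0.952, -0.307, 0.001]
force: [-0.9, 1.4, 5.7]
grip_width: 0.171
grip_force: 39.0
t 8.6 tcp [478.8 318.8  14.2] z [ 1.7e-03  9.0e-04 -1.0e+00] tool x yaw -0.6235 shift(tool) [ 0.0008 -0.0008  0.0002] world turn about up -0.0015 => rz tool 0.0015 j6 2.578
```

```bash
python3 -m jog '[[0,0,-0.02,0,0,0,0],[0,0,-0.04,0,0,0,0],[0,0,-0.04,0,0,0,0],[0,0,-0.04,0,0,0,0],[0,0,-0.02,0,0,-0.145,0]]' 40
python3 -m jog '[[0,0,0,0,0,-0.145,0],[0,0,0,0,0,-0.1445,0],[0.01,0.025,0,0,0,0,0],[0.0168,0.0445,0,0,0,0,0],[0.0168,0.0445,0,0,0,0,0]]' 40
python3 -m jog '[[0.0168,0.0445,0,0,0,0,0],[0.0168,0.0445,0,0,0,0,0],[0.0168,0.0445,0,0,0,0,0],[0.0168,0.0445,0,0,0,0,0],[0.0168,0.0445,0,0,0,0,0]]' 40
python3 -m jog '[[0.0168,0.0445,0,0,0,0,0],[0.0168,0.0445,0,0,0,0,0],[0.0168,0.0445,0,0,0,0,0],[0,0,0,0,0,0,0],[0,0,0,0,0,0,0]]' 40
python3 -c "
from h import *
plan((568.4,-196.7),-0.189,100)"
```

```text
time_s: 9.1
eef_pos: [478.9, 318.7, 176.7]
ee_rot: [-0.001, 0.972, -0.236, 0.002]
force: [0.2, -0.5, -2.2]
grip_width: 0.168
grip_force: 39.4
time_s: 9.6
eef_pos: [499.3, 197.2, 173.0]
ee_rot: [0.0, 0.996, -0.093, -0.0]
force: [1.3, 0.5, -2.0]
grip_width: 0.173
grip_force: 39.4
time_s: 10.1
eef_pos: [540.2, -37.9, 173.2]
ee_rot: [-0.0, 0.996, -0.094, -0.0]
force: [1.8, 1.0, -0.8]
grip_width: 0.168
grip_force: 39.4
time_s: 10.6
eef_pos: [564.4, -177.2, 172.6]
ee_rot: [-0.0, 0.995, -0.095, -0.001]
force: [-0.2, 0.7, -1.6]
grip_width: 0.169
grip_force: 39.5
t 10.6 tcp [ 564.4 -177.2  172.6] z [-1.3e-03  9.0e-04 -1.0e+00] tool x yaw -0.1904 shift(tool) [0.0077 0.0185 0.0726] world turn about up 0.0014 => rz tool -0.0014 j6 1.259
```

```bash
python3 -m jog '[[0.0077,0.0185,0.03,0,0,0,0],[0,0,0.04,0,0,0,0],[0,0,0,0,0,0,0],[0,0,0,0,0,0,0],[0,0,0,0,0,0,0]]' 40
python3 -c "
from h import *
snap('w3'); plan((568.4,-196.7),-0.189,62)"
```

```text
time_s: 11.1
eef_pos: [570.0, -195.8, 105.7]
ee_rot: [0.001, 0.996, -0.094, 0.002]
force: [-0.1, 0.3, -0.7]
grip_width: 0.17
grip_force: 39.4
t 11.15 tcp [ 569.9 -196.   105.6] z [ 0.0031 -0.0017 -1.    ] tool x yaw -0.1879 shift(tool) [-0.0015  0.0009  0.0436] world turn about up -0.0011 => rz tool 0.0011 j6 1.233
```

View pics/w3.png

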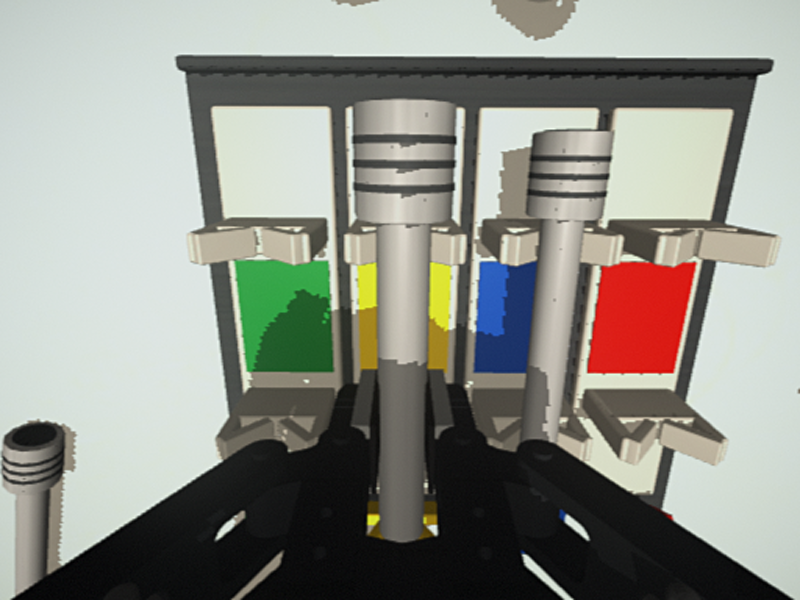

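Blue is lying in the blue cradle with its head shoulder at y=218. The held yellow tool is centred over its notches: shaft at x=404, uprights from 346 to 464. Next I'll check the lengthwise offset.

```bash
python3 - <<'E'
from h import *
w=lambda uv,z: wr('w3',uv,z)
C=np.array([558.4,-228.1]); yaw=-.189; ux=np.array([np.cos(yaw),np.sin(yaw)]); uy=np.array([-ux[1],ux[0]])
for n,p,z in [("held shoulder axis",(404,221),105.6),("held end",(404,100),105.6),("TCP",None,0),("blue shoulder",(562,218),62),("blue end",(573,131),62),("red far upr far edge",(650,220),68),("red far upr near edge",(640,254),68),("green far far",(290,219),68),("green near up far",(285,390),68),("patch far",(640,262),13),("patch near",(637,373),13),("patch gL",(237,262),13),("blue shaft lo",(545,430),62),("blue shaft hi",(562,222),62),("yel upL",(346,240),68),("yel upR",(464,240),68)]:
    q=w(p,z) if p else np.load('pics/w3.npy')[:3,3]; r=q[:2]-C; print(n,q.round(1),"rack",(r@ux).round(1),(r@uy).round(1))
E
```

```text
held shoulder axis [ 629.4 -208.8  105.6] rack 66.1 32.3
held end [ 661.1 -214.7  105.6] rack 98.3 32.5
TCP [ 570.  -195.8  105.7] rack 5.3 33.9
blue shoulder [ 613.3 -267.7   62. ] rack 61.3 -28.6
blue end [ 643.9 -274.1   62. ] rack 92.6 -29.2
red far upr far edge [ 607.6 -297.9   68. ] rack 61.4 -59.3
red far upr near edge [ 595.3 -293.9   68. ] rack 48.6 -57.7
green far far [ 632.9 -166.7   68. ] rack 61.6 74.3
green near up far [ 564.5 -146.2   68. ] rack -9.4 81.6
patch far [ 574.3 -320.4   13. ] rack 33.0 -87.7
patch near [ 511.8 -317.1   13. ] rack -29.1 -96.2
patch gL [ 612.2 -120.6   13. ] rack 32.7 115.7
blue shaft lo [ 520.4 -252.8   62. ] rack -32.7 -31.4
blue shaft hi [ 611.7 -267.6   62. ] rack 59.8 -28.8
yel upL [ 621.4 -185.4   68. ] rack 53.8 53.8
yel upR [ 613.1 -228.9   68. ] rack 53.9 9.5
```

```bash
python3 -c "
import cv2
im=cv2.imread('pics/w3.png')[190:290,480:790]; cv2.imwrite('pics/w3c.png',cv2.resize(im,None,fx=2.5,fy=2.5,interpolation=cv2.INTER_CUBIC))"
```

```text
(no output)
```

View pics/w3c.png

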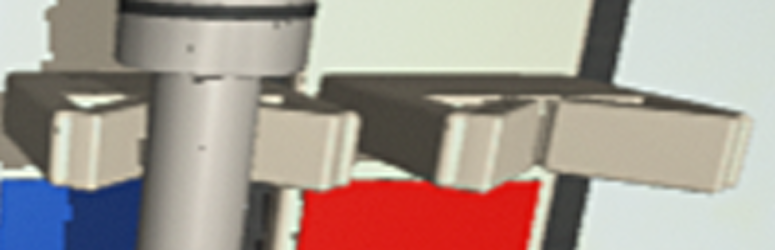

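The enlarged view shows the far upright's top face at y=232 to 261, so the cradle centre is about 6.4 mm along rack x. That puts blue at about -3 mm lengthwise, seated. Yellow is held at about +1.6 mm, so I'll lower it with a -1.5 mm correction.

```bash
python3 -m jog '[[-0.0015,0.001,0.015,0,0,0,0],[0,0,0.015,0,0,0,0],[0,0,0.005,0,0,0,0],[0,0,0.004,0,0,0,0],[0,0,0,0,0,0,0]]' 40
python3 -m jog '[[0,0,0.003,0,0,0,0],[0,0,0,0,0,0,0],[0,0,0,0,0,0,0]]' 40
python3 -c "
from h import *
plan((568.4,-196.7),-0.189,62)"
```

```text
time_s: 11.65
eef_pos: [567.5, -196.9, 64.8]
ee_rot: [0.0, 0.996, -0.094, 0.0]
force: [0.0, -0.1, -0.9]
grip_width: 0.169
grip_force: 39.4
time_s: 11.95
eef_pos: [567.9, -197.0, 62.3]
ee_rot: [0.0, 0.996, -0.094, 0.001]
force: [0.5, 2.3, 4.8]
grip_width: 0.169
grip_force: 40.0
t 11.95 tcp [ 567.9 -197.    62.3] z [ 1.9e-03 -7.0e-04 -1.0e+00] tool x yaw -0.1887 shift(tool) [ 0.0004 -0.0003  0.0003] world turn about up -0.0003 => rz tool 0.0003 j6 1.231
```

```bash
python3 -m jog '[[0,0,0,0,0,0,0.022],[0,0,0,0,0,0,0.03],[0,0,0,0,0,0,0.045],[0,0,-0.02,0,0,0,0.045],[0,0,-0.04,0,0,0,0.045]]' 40
python3 -m jog '[[0,0,-0.045,0,0,0,0.06],[0,0,-0.04,0,0,0.12,0.06],[0,0,0,0,0,0.127,0.06],[-0.035,-0.031,0,0,0,0,0.06],[-0.035,-0.031,0,0,0,0,0.06]]' 40
python3 -m jog '[[-0.035,-0.031,0,0,0,0,0.06],[-0.035,-0.031,0,0,0,0,0.06],[-0.035,-0.031,0,0,0,0,0.06],[-0.035,-0.031,0,0,0,0,0.06],[0,0,0,0,0,0,0.06]]' 40
python3 -m jog '[[0,0,0,0,0,0,0.06],[0,0,0,0,0,0,0.06]]'
python3 -c "
from h import *
snap('w4'); plan((455,60),-0.436,200)"
```

```text
time_s: 12.45
eef_pos: [565.9, -196.3, 119.2]
ee_rot: [-0.001, 0.996, -0.094, -0.003]
force: [-0.4, -0.5, -0.5]
grip_width: 0.525
grip_force: 0.0
time_s: 12.95
eef_pos: [529.3, -110.7, 205.8]
ee_rot: [-0.0, 0.976, -0.217, -0.0]
force: [0.6, 0.6, -0.0]
grip_width: 0.703
grip_force: 0.0
time_s: 13.45
eef_pos: [453.4, 64.1, 206.5]
ee_rot: [-0.0, 0.977, -0.214, -0.0]
force: [-0.3, 0.9, -0.7]
grip_width: 0.699
grip_force: 0.0
time_s: 13.65
eef_pos: [455.9, 59.6, 206.3]
ee_rot: [0.0, 0.976, -0.217, 0.0]
force: [-0.5, -0.6, -0.5]
grip_width: 0.698
grip_force: 0.0
t 13.7 tcp [455.9  59.4 206.2] z [ 0.e+00 -2.e-04 -1.e+00] tool x yaw -0.4372 shift(tool) [-0.0011 -0.0001  0.0062] world turn about up 0.0012 => rz tool -0.0012 j6 1.882
```

View pics/w4.png

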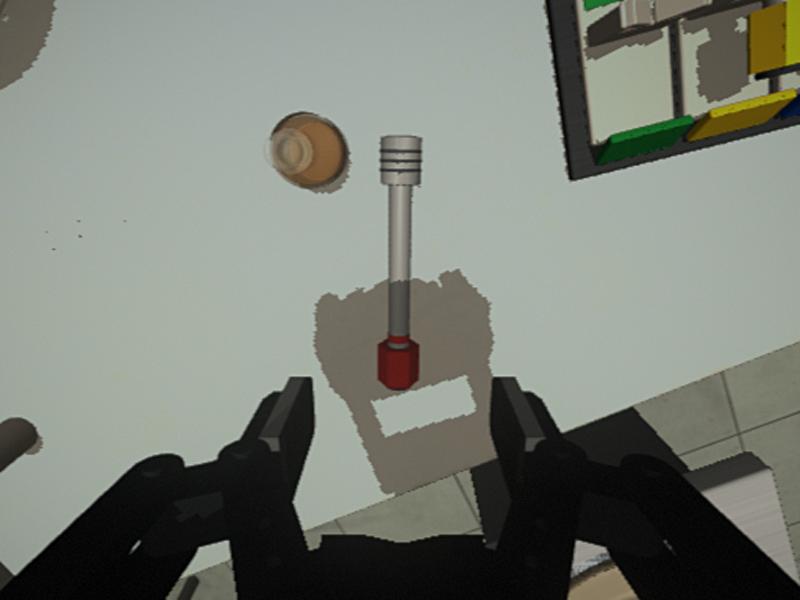

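The red tool is centred in the view: head (401,160), coupling (398.5,362), ends at y=136 and y=388. The stoppered bottle is at (310,150), clear of the fingers.

```bash
python3 - <<'E'
from h import *
w=lambda uv,z: wr('w4',uv,z)
A,B=w((398.5,363),14),w((401,160),14); d=B-A; yaw=np.arctan2(d[1],d[0]); print(A,B,"len",np.linalg.norm(d),"yaw",yaw)
C,D=w((398.5,388),14),w((401,136),16); print("ends",np.linalg.norm(C-D),(C+D)/2)
m=(A+B+C+D)[:2]/4; print(m); plan(m,yaw,14)
E
```

```text
[387.19232468  92.83627969  14.        ] [523.72641407  26.98720327  14.        ] len 151.5838330085966 yaw -0.4493797949250083
ends 188.75469858385483 [452.45124371  61.33602571  15.        ]
[453.95530654  60.62388359]
t 13.7 tcp [455.9  59.4 206.2] z [ 0.e+00 -2.e-04 -1.e+00] tool x yaw -0.4372 shift(tool) [-0.0023 -0.0003  0.1922] world turn about up -0.0122 => rz tool 0.0122 j6 1.882
```

```bash
python3 -m jog '[[-0.002,0,0.03,0,0,0.012,0.06],[0,0,0.045,0,0,0,0.06],[0,0,0.045,0,0,0,0.06],[0,0,0.03,0,0,0,0.05],[0,0,0,0,0,0,0.05]]'
python3 -m jog '[[0,0,0,0,0,0,0.05],[0,0,0,0,0,0,0.05]]'
python3 -c "
from h import *
plan((454.5,60.3),-0.449,14)"
```

```text
time_s: 14.2
eef_pos: [451.9, 60.4, 53.2]
ee_rot: [0.0, 0.975, -0.223, -0.004]
force: [0.9, -0.4, 0.4]
grip_width: 0.583
grip_force: 0.0
time_s: 14.4
eef_pos: [454.9, 60.7, 58.0]
ee_rot: [-0.0, 0.975, -0.222, 0.002]
force: [0.7, -0.3, 0.3]
grip_width: 0.589
grip_force: 0.0
t 14.4 tcp [454.9  60.7  58. ] z [ 3.e-03 -4.e-04 -1.e+00] tool x yaw -0.4484 shift(tool) [-0.0003  0.0006  0.044 ] world turn about up -0.0006 => rz tool 0.0006 j6 1.896
```

```bash
python3 -m jog '[[0,0.0005,0.022,0,0,0,0.05],[0,0,0.015,0,0,0,0.05],[0,0,0.006,0,0,0,0.05],[0,0,0,0,0,0,0.05],[0,0,0,0,0,0,0.02]]' 40
python3 -m jog '[[0,0,0,0,0,0,0],[0,0,0,0,0,0,0],[0,0,0,0,0,0,0],[0,0,0,0,0,0,0],[0,0,0,0,0,0,0]]' 40
python3 -c "
from h import *
plan((547,-314),-0.189,174)"
```

```text
time_s: 14.9
eef_pos: [454.1, 60.7, 14.4]
ee_rot: [-0.0, 0.975, -0.222, 0.001]
force: [0.4, -0.3, 1.1]
grip_width: 0.433
grip_force: 0.0
time_s: 15.4
eef_pos: [454.0, 60.7, 14.2]
ee_rot: [-0.0, 0.975, -0.222, 0.001]
force: [-1.1, -0.1, 6.1]
grip_width: 0.168
grip_force: 38.9
t 15.4 tcp [454.   60.7  14.2] z [ 1.7e-03 -2.0e-04 -1.0e+00] tool x yaw -0.448 shift(tool) [ 0.2463  0.2974 -0.1596] world turn about up 0.259 => rz tool -0.259 j6 1.895
```

```bash
python3 -m jog '[[0,0,-0.02,0,0,0,0],[0,0,-0.04,0,0,0,0],[0,0,-0.045,0,0,0,0],[0,0,-0.045,0,0,0,0],[0,0,-0.01,0,0,-0.13,0]]' 40
python3 -m jog '[[0,0,0,0,0,-0.129,0],[0.02,0.044,0,0,0,0,0],[0.02,0.044,0,0,0,0,0],[0.02,0.044,0,0,0,0,0],[0.02,0.044,0,0,0,0,0]]' 40
python3 -m jog '[[0.02,0.044,0,0,0,0,0],[0.02,0.044,0,0,0,0,0],[0.02,0.044,0,0,0,0,0],[0.02,0.044,0,0,0,0,0],[0,0,0,0,0,0,0]]' 40
python3 -m jog '[[0,0,0,0,0,0,0],[0,0,0,0,0,0,0]]' 40
python3 -c "
from h import *
plan((545.3,-314.9),-0.189,100)"
```

```text
time_s: 15.9
eef_pos: [455.0, 60.7, 178.1]
ee_rot: [-0.0, 0.988, -0.157, 0.004]
force: [0.2, -0.2, -2.5]
grip_width: 0.165
grip_force: 39.6
time_s: 16.4
eef_pos: [499.0, -129.0, 173.6]
ee_rot: [-0.0, 0.996, -0.094, 0.0]
force: [0.3, 1.0, -2.4]
grip_width: 0.166
grip_force: 39.7
time_s: 16.9
eef_pos: [544.1, -320.1, 172.3]
ee_rot: [0.001, 0.995, -0.097, -0.0]
force: [-0.3, 0.0, -1.7]
grip_width: 0.17
grip_force: 39.7
time_s: 17.1
eef_pos: [544.4, -314.0, 173.3]
ee_rot: [-0.0, 0.996, -0.094, -0.0]
force: [-0.7, -0.1, -0.6]
grip_width: 0.17
grip_force: 39.7
t 17.1 tcp [ 544.4 -314.   173.3] z [-4.e-04  6.e-04 -1.e+00] tool x yaw -0.188 shift(tool) [0.0011 0.0008 0.0733] world turn about up -0.001 => rz tool 0.001 j6 1.049
```

```bash
python3 -m jog '[[0.001,0.001,0.035,0,0,0,0],[0,0,0.035,0,0,0,0],[0,0,0,0,0,0,0],[0,0,0,0,0,0,0],[0,0,0,0,0,0,0]]' 40
python3 -c "
from h import *
snap('w5'); plan((545.3,-314.9),-0.189,62)"
```

```text
time_s: 17.6
eef_pos: [546.2, -316.4, 105.8]
ee_rot: [0.001, 0.996, -0.094, 0.002]
force: [0.5, 0.2, -0.8]
grip_width: 0.168
grip_force: 39.7
t 17.65 tcp [ 546.2 -316.5  105.7] z [ 0.0028 -0.0024 -1.    ] tool x yaw -0.1883 shift(tool) [-0.0013 -0.0015  0.0437] world turn about up -0.0007 => rz tool 0.0007 j6 1.049
```

View pics/w5.png

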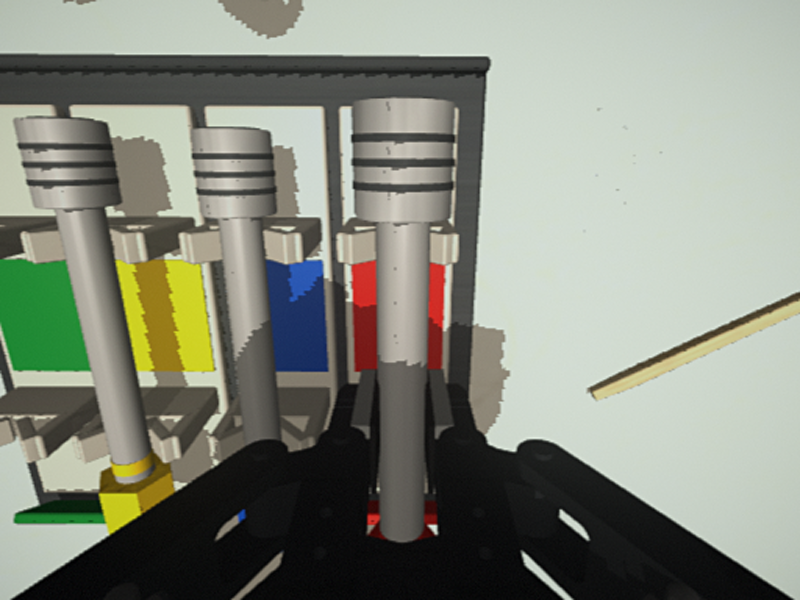

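In this view the yellow tool (head at (67,165), coupling at (135,490)) looks larger than a seated tool should. Before lowering red, I'll compare it with the projected seated position.

```bash
cat >> h.py <<'E'
def proj(P,c,T):
    q=np.linalg.inv(T)@np.array([*P,1]); return np.array([c["fx"]*q[0]/q[2]+c["cx"],c["fy"]*q[1]/q[2]+c["cy"]])*1.5625
E
python3 - <<'E'
from h import *
c=eyes.calibration("wrist"); T=np.load('pics/w5.npy')@np.array(c["mount"])
C=np.array([558.4,-228.1]); yaw=-.189; ux=np.array([np.cos(yaw),np.sin(yaw)]); uy=np.array([-ux[1],ux[0]])
def P(x,y,z): return [*(C+(6.4+x)*ux+y*uy),z]
for n,y,z in [("yel seated",31,62),("yel +15",31,77),("yel +30",31,92),("blue seated",-29,62),("red held",-89,105.7)]:
    print(n,[(k,proj(P(x,y,z),c,T).round(0)) for k,x in [("head end",90),("shoulder",60),("upr",45),("mid",0),("near",-45),("cshoulder",-60)]])
im=eyes.capture("scene"); cv2.imwrite('pics/s1.png',cv2.resize(im[100:230,200:370][:,:,::-1],None,fx=4.5,fy=4.5,interpolation=cv2.INTER_CUBIC))
E
```

```text
yel seated [('head end', array([ 64., 117.])), ('shoulder', array([ 82., 202.])), ('upr', array([ 90., 241.])), ('mid', array([113., 348.])), ('near', array([132., 440.])), ('cshoulder', array([138., 468.]))]
yel +15 [('head end', array([ 32., 113.])), ('shoulder', array([ 54., 206.])), ('upr', array([ 63., 249.])), ('mid', array([ 90., 364.])), ('near', array([112., 461.])), ('cshoulder', array([119., 491.]))]
yel +30 [('head end', array([ -6., 109.])), ('shoulder', array([ 20., 212.])), ('upr', array([ 31., 258.])), ('mid', array([ 63., 382.])), ('near', array([ 89., 486.])), ('cshoulder', array([ 97., 517.]))]
blue seated [('head end', array([232., 117.])), ('shoulder', array([241., 202.])), ('upr', array([245., 242.])), ('mid', array([256., 348.])), ('near', array([266., 440.])), ('cshoulder', array([269., 468.]))]
red held [('head end', array([399., 105.])), ('shoulder', array([399., 218.])), ('upr', array([399., 268.])), ('mid', array([399., 401.])), ('near', array([399., 512.])), ('cshoulder', array([399., 545.]))]
```

View pics/s1.png

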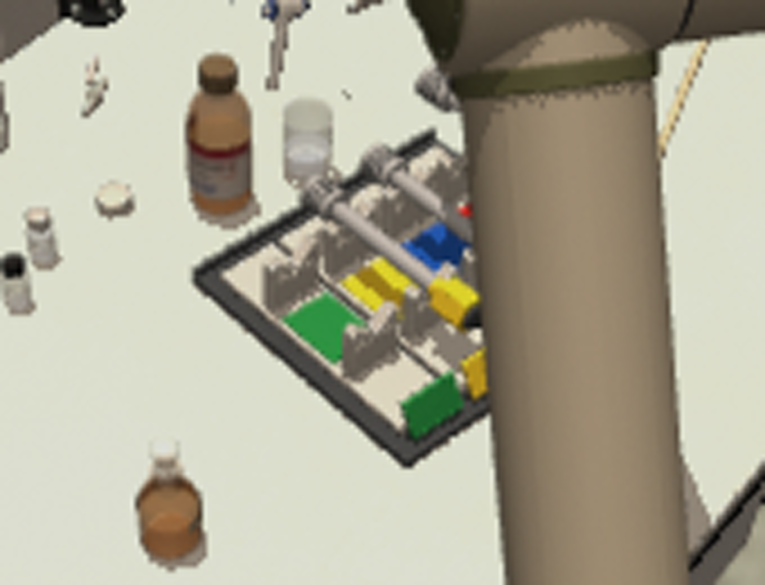

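The prediction matches: a seated yellow tool would show its head end at (64,117) and cross the upright at (90,241), as observed. The scene view also shows yellow lying in its notches, so its apparent size is only perspective. Red is over its cradle, with the shaft at x≈402 against an upright centre of 398. I'll lower it with that correction.

```bash
python3 -m jog '[[-0.001,-0.0015,0.015,0,0,0,0],[0,0,0.015,0,0,0,0],[0,0,0.005,0,0,0,0],[0,0,0.004,0,0,0,0],[0,0,0,0,0,0,0]]' 40
python3 -m jog '[[0,0,0.003,0,0,0,0],[0,0,0,0,0,0,0],[0,0,0,0,0,0,0]]' 40
python3 -c "
from h import *
plan((545.3,-314.9),-0.189,62)"
```

```text
time_s: 18.2
eef_pos: [544.6, -314.6, 64.1]
ee_rot: [-0.0, 0.996, -0.094, -0.0]
force: [-0.8, 0.2, -1.9]
grip_width: 0.169
grip_force: 39.7
time_s: 18.5
eef_pos: [545.1, -314.6, 62.3]
ee_rot: [0.0, 0.996, -0.094, 0.001]
force: [-0.3, 2.2, 5.4]
grip_width: 0.172
grip_force: 40.4
t 18.5 tcp [ 545.1 -314.6   62.3] z [ 1.5e-03 -8.0e-04 -1.0e+00] tool x yaw -0.1887 shift(tool) [0.0002 0.0002 0.0003] world turn about up -0.0003 => rz tool 0.0003 j6 1.05
```

Red is seated at z 62.3, the same as yellow. Next: release, rise clear, and check from above.

```bash
python3 -m jog '[[0,0,0,0,0,0,0.022],[0,0,0,0,0,0,0.03],[0,0,0,0,0,0,0.045],[0,0,-0.02,0,0,0,0.045],[0,0,-0.04,0,0,0,0.045]]' 40
python3 -m jog '[[0,0,-0.045,0,0,0,0.045],[0,-0.03,-0.035,0,0,0,0.045],[0,-0.03,-0.03,0,0,0,0.045],[0,0,-0.02,0,0,0,0.045],[0,0,0,0,0,0,0.045]]' 40
python3 -m jog '[[0,0,0,0,0,0,0.045],[0,0,0,0,0,0,0.045],[0,0,0,0,0,0,0.045]]' 40
python3 -c "
from h import *
snap('w6'); print(sense()['eef_pos'])
c=eyes.calibration('wrist'); T=np.load('pics/w6.npy')@np.array(c['mount'])
C=np.array([558.4,-228.1]); yaw=-.189; ux=np.array([np.cos(yaw),np.sin(yaw)]); uy=np.array([-ux[1],ux[0]])
for n,y in (('yel',31),('blue',-29),('red',-89)): print(n,[proj([*(C+(6.4+x)*ux+y*uy),z],c,T).round(0).tolist() for x,z in ((90,62),(60,76),(45,62),(-45,62),(-60,76))])"
```

```text
time_s: 19.0
eef_pos: [543.3, -313.7, 119.0]
ee_rot: [-0.002, 0.996, -0.094, -0.003]
force: [0.3, 0.3, 0.6]
grip_width: 0.525
grip_force: 0.0
time_s: 19.5
eef_pos: [556.8, -255.5, 254.4]
ee_rot: [0.001, 0.996, -0.094, 0.002]
force: [-0.0, -1.1, -0.4]
grip_width: 0.525
grip_force: 0.0
time_s: 19.8
eef_pos: [555.5, -255.9, 249.9]
ee_rot: [-0.001, 0.996, -0.095, -0.001]
force: [0.6, -0.6, -0.1]
grip_width: 0.527
grip_force: 0.0
[ 555.56832697 -255.84633716  250.18317662]
yel [[310.0, 129.0], [309.0, 177.0], [314.0, 199.0], [322.0, 322.0], [320.0, 348.0]]
blue [[402.0, 129.0], [402.0, 177.0], [402.0, 199.0], [402.0, 322.0], [402.0, 348.0]]
red [[493.0, 129.0], [494.0, 177.0], [489.0, 199.0], [482.0, 322.0], [484.0, 348.0]]
```

View pics/w6.png

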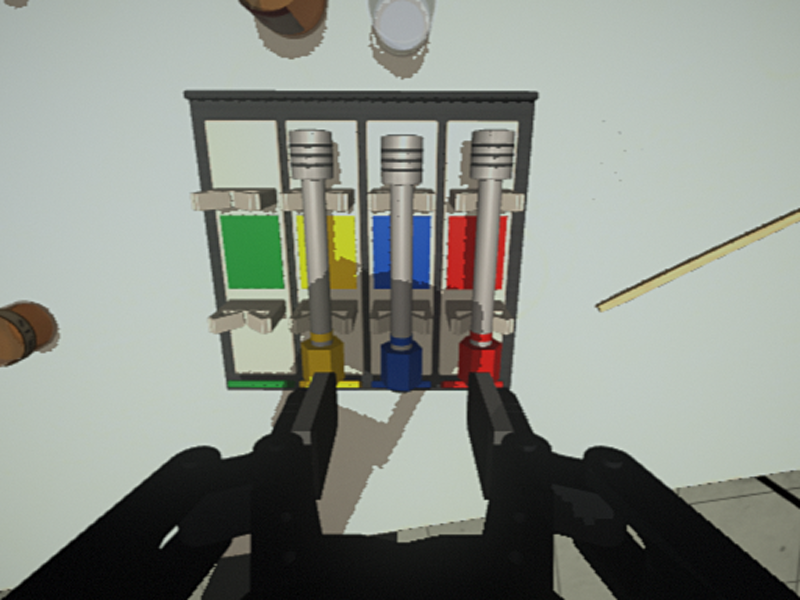

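The final view shows blue, yellow and red in their own cradles, at (402,250), (318,250) and (486,250). Their couplings are at the label end, green is empty and the fingers are clear. The positions match the seated predictions, with blue about 4 mm towards its label, within tolerance.

```bash
python3 -c "
from rig import finish_job
print(finish_job())"
```

```text
the job is handed in; nothing more can be done
None
```

I put the red, yellow and blue tools in the cradles of their own colour, left the green cradle empty, kept clear of the bottles and beaker, and handed the job in at about 20 s of the 72 s; no verdict came back.

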